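# Sort the washed cutlery into the drawer boxes

### The arm

A 6-joint arm with a two-finger parallel gripper is mounted at the origin on the work surface. World frame = base frame: x ahead of the robot, y to its left, z up, the work surface at z = 0. Lengths are in m, angles in degrees, forces in N, time in s.
With the tool pointing down it reaches from about 0.4 to 0.825 m from the base axis. Payload 7 kg.
Tool frame: the origin (TCP) lies at the very end of the fingers, on their centre line; the grasp point (between the pads) lies 19 mm behind it (r.hold_point_z is the distance from the TCP to the grasp point, in m); x points along the fingers, y is the direction in which the jaws open and shut, and the axes are right-handed (so a half turn about x gives the same grasp; the last joint's range is limited). The gripper opens to 88 mm and grips with 3 to 60 N. Pads are 19 mm wide; open, the fingers measure 130 mm over their backs; the gripper's body (78 mm by 193 mm) begins 47 mm behind the grasp point.
Start: joints at [87.554, 20.546, 0.682, 0, -70.136, -16.507], TCP at [0.219, 0.638, 0.227] pointing down, gripper open.
Joint ranges: [-176.03, 176.03], [-82.01, 121.73], [-58.28, 71.71], [-173.87, 95.51], [-174.79, -0.11], [-173.66, 173.66]. Speed limits (degrees/s): [136.94, 136.94, 172.46, 180, 180, 180].

### API

Orientations are given as [roll, pitch, yaw] about the fixed x, y, z axes, in that order (R = Rz(yaw) Ry(pitch) Rx(roll)).
In Python, from plant import r gives the robot as it stands. The module is installed in compiled form; this text tells all that it offers.
- The arm moves only by the shell command python3 -m creep 'ROWS' [FORCE]. ROWS is JSON, a list of rows, each a list of 7 numbers: the turn, a rotation vector about the tool's x, y, z in rad, then the shift along the tool's x, y, z in cm, then the opening in per cent of the stroke, from 0 (shut) to 100 (fully open). In form: [[rx, ry, rz, x, y, z, fingers], ...]. A call has 1 to 8 rows; each row shifts and turns the commanded pose from where the row before left it, along the tool's axes as they then stand; what a row does not reach is not made up. A row lasts 1/10 s, in which the tool goes at most 50 mm and 8.59 degrees, less where a joint would pass 70% of its speed; a pose out of reach is approached as far as the arm can. A call is refused whole if a number of a shift passes 5 or a number of a turn 0.15, either way. A call with a gripper value outside its range is refused whole. The fingers move at their own pace and stop on an object; FORCE is the grip in N (left out, the last holds). Time passes only in rows, so rows that do not move let the fingers close. It gives the time, the measured TCP pose, the force and the opening at its end, in the units of the state.
- r.get_state(): the state, without advancing time (a new reading comes with each control period).
- r.capture(name): name is "scene" or "top" or "wrist"; returns (picture, depth): 384x512x3 uint8, blue, green, red; 384x512 float32, m along the optical axis (not along the pixel's ray), 0 where there is no reading.
- r.camera_info(name): a dict with "fovy" (degrees; the focal length in pixels is half the picture's height over the tangent of half this angle, whatever the lens; pixels are square), "cx", "cy" (the principal point, pixels), "dist_coeffs" ([k1, k2, p1, p2, k3] as OpenCV has them; the pictures are not rectified), "camera_from_world" (4x4, takes a point from world to camera coordinates). Camera axes: x right, y down, z forward; pixel columns grow to the right and rows downward; lengths in m; the calibration is good to about 2 mm. A picture is of the moment at which its call begins: read the wrist's pose just before it. camera_info takes no time and is no camera call; for the wrist camera it gives the pose at the moment of the call.
- r.close_job(): hands the job in, once; it reports no verdict.
Trained networks look in the newest picture that a camera, given by its name, has taken for a name from the list of things; names that differ only in an ending like _2 or _b are one class to them, and where a whole thing is asked for, a point or a joint stands for the part that bears it (a point fixed in the world has none). Each returns a list of dicts, best first, with "score" (0 to 1); they miss things now and then, are a little off and sometimes report something else, mostly with a low value. They report only what shows in the picture. A call takes as long as a camera call. They do not tell look-alikes from the thing itself.
- r.look_for(query, camera): "rect" ([left, top, right, bottom] in pixels, round what is visible of it).
- r.masks_of(query, camera): "pixels" (384x512 bool, what is visible of it) and "rect" ([left, top, right, bottom] in pixels, round what is visible of it).
The state is a dict: "time_s": time; "joints": joint angles; "qd": joint speeds; "joint_torque": joint torques, N m; "tcp_pos": TCP position; "eef_rot": TCP orientation; "contact_force": force on the tool from outside, world axes, zero at the start; "moment": the same for the moment, N m; "gripper_width": finger opening in m.
Only numpy, scipy, OpenCV 4.12 (cv2) and the standard library are available. Lean on these libraries where they do the work, as an engineer would, in place of code of your own. Each camera call takes 0.05 s, during which the arm holds its last target. There are 200 camera calls.

### The job

Put the washed knife, fork, table spoon and teaspoon from the draining mat away in the organiser boxes, each into the box that already holds a piece of its kind. Lay it flat, hollow side up, on the box floor in the free space alongside that piece, with its handle at the same end, and leave the mug and the jar where they stand.

Things in the scene. Friction and masses are not known exactly. Their poses are not given: they have to be found in the camera images.
- knife: Loose table knife, 210 mm long: dark wooden handle, flat steel blade 19 mm wide, 2 mm thick, lying flat, 4 mm clear of the surface. Origin: underside, middle of its length; x from handle to head, z up. Straight handle 15 mm wide (y), 11 mm thick (z), from x = -105 to 0 mm. Balances at x = -12 mm; 70 g.
- fork: Loose table fork, 200 mm long: dark wooden handle, steel head 26 mm wide, four tines whose tips curve up to 11 mm. Lies face up. Origin: underside, middle of its length; x from handle to head, z up. Straight handle 15 mm wide (y), 11 mm thick (z), from x = -100 to -2 mm. Balances at x = -7 mm; 50 g.
- spoon: Loose table spoon, 200 mm long: dark wooden handle, oval steel bowl 62 mm long, 38 mm wide, 10 mm high. Lies face up. Origin: underside, middle of its length; x from handle to head, z up. Straight handle 15 mm wide (y), 11 mm thick (z), from x = -100 to 0 mm. Balances at x = -13 mm; 55 g.
- teaspoon: Loose teaspoon, smaller than the table spoon: 145 mm long, dark wooden handle, oval steel bowl 44 mm long, 29 mm wide, 8 mm high. Lies face up. Origin: underside, middle of its length; x from handle to head, z up. Straight handle 13 mm wide (y), 10 mm thick (z), from x = -72 to 2 mm. Balances at x = -11 mm; 30 g.
- box_knife: Fixed open plywood box, one of four alike side by side, known by the table knife fixed in it (same as the loose one; along x, middle at x = 122, y = 30 mm, handle at the near end). 244 mm long (x), 108 wide (y), 42 high; walls and floor 4 mm. Origin: underside, middle of the end nearest the robot; x along the box, away from the robot, z up. Free space beside the piece about y = -14 mm.
- box_fork: Fixed open plywood box, one of four alike side by side, known by the table fork fixed in it (same as the loose one; along x, middle at x = 122, y = 30 mm, handle at the near end). 244 mm long (x), 108 wide (y), 42 high; walls and floor 4 mm. Origin: underside, middle of the end nearest the robot; x along the box, away from the robot, z up. Free space beside the piece about y = -14 mm.
- box_spoon: Fixed open plywood box, one of four alike side by side, known by the table spoon fixed in it (same as the loose one; along x, middle at x = 122, y = 30 mm, handle at the near end). 244 mm long (x), 108 wide (y), 42 high; walls and floor 4 mm. Origin: underside, middle of the end nearest the robot; x along the box, away from the robot, z up. Free space beside the piece about y = -14 mm.
- box_teaspoon: Fixed open plywood box, one of four alike side by side, known by the teaspoon fixed in it (same as the loose one; along x, middle at x = 122, y = 30 mm, handle at the near end). 244 mm long (x), 108 wide (y), 42 high; walls and floor 4 mm. Origin: underside, middle of the end nearest the robot; x along the box, away from the robot, z up. Free space beside the piece about y = -14 mm.
- mug: Bystander: loose white mug, 92 mm high, 82 mm across, handle on its +y side. Origin: centre of its underside, z up. To be left alone.
- jar: Bystander: loose amber glass jar with steel cap, 105 mm high, 72 mm across. Origin: centre of its underside, z up. To be left alone.
Not all that is in view belongs to the job. Leave any orange look-alike of the fork alone. Leave any purple look-alike of the teaspoon alone.

How it is judged (in metres and radians):
At the end, for the whole second after the job is handed in: Each piece is at rest in the box of its own kind: face up, flat on the floor (within 0.15 rad and 10 mm), along the box within 0.2 rad, handle at the near end, its middle at y = -46 to 20 mm and x = 100 to 145 mm of the box (teaspoon x = 70 to 175). Mug and jar moved under 20 mm and upright (x of knife in the frame of box_knife between 0.1 and 0.145 m and y of knife in the frame of box_knife between -0.046 and 0.02 m and z of knife in the frame of box_knife below 0.014 m and x of box_knife in the frame of knife below -0.05 m and angle between the x axis of knife and the x axis of box_knife, either way round below 0.2 rad and angle between each of knife, fork, spoon, teaspoon's own z axis and vertical below 0.15 rad and linear speed of each of knife, fork, spoon, teaspoon below 0.02 m/s and x of fork in the frame of box_fork between 0.1 and 0.145 m and y of fork in the frame of box_fork between -0.046 and 0.02 m and z of fork in the frame of box_fork below 0.014 m and x of box_fork in the frame of fork below -0.05 m and angle between the x axis of fork and the x axis of box_fork, either way round below 0.2 rad and x of spoon in the frame of box_spoon between 0.1 and 0.145 m and y of spoon in the frame of box_spoon between -0.046 and 0.02 m and z of spoon in the frame of box_spoon below 0.014 m and x of box_spoon in the frame of spoon below -0.05 m and angle between the x axis of spoon and the x axis of box_spoon, either way round below 0.2 rad and x of teaspoon in the frame of box_teaspoon between 0.07 and 0.175 m and y of teaspoon in the frame of box_teaspoon between -0.046 and 0.02 m and z of teaspoon in the frame of box_teaspoon below 0.014 m and x of box_teaspoon in the frame of teaspoon below -0.05 m and angle between the x axis of teaspoon and the x axis of box_teaspoon, either way round below 0.2 rad); the robot touches nothing.
It fails at once if the mug is knocked over or moved by more than 20 mm (distance of mug from where it was at the start of the episode above 0.02 m or angle between mug's own z axis and vertical above 0.3 rad).
It fails at once if the jar is knocked over or moved by more than 20 mm (distance of jar from where it was at the start of the episode above 0.02 m or angle between jar's own z axis and vertical above 0.3 rad).
It also fails if it takes over 99 s, if anything falls off the work surface, if the arm or the gripper's body presses on something with over 40 N, if the wrist force passes 120 N, or if a joint passes its speed limit or range.

## Working session

There is one attempt and no reset: what is moved stays moved. The work goes in short steps, Python scripts to look and compute and a shell command to move; the robot and the scene stay as the last step left them, time stands still between calls to the robot, and variables do not carry over. Pictures are saved under pics/ and viewed, about 12 in all and at most 16, crops included, and the job is handed in when it is done.

```bash
mkdir -p pics
cat > h.py <<'E'
import numpy as np, cv2
from plant import r
from scipy.spatial.transform import Rotation as Ro
def K(c):
    i=r.camera_info(c); f=192/np.tan(np.radians(i['fovy']/2))
    return np.array([[f,0,i['cx']],[0,f,i['cy']],[0,0,1.]]),np.array(i['dist_coeffs'],float),np.array(i['camera_from_world'])
def world(c,uv,depth=None,z=None):
    k,d,T=K(c); uv=np.atleast_2d(np.array(uv,float))
    n=cv2.undistortPoints(uv.reshape(-1,1,2),k,d).reshape(-1,2)
    ray=np.c_[n,np.ones(len(n))]; R=T[:3,:3]; o=-R.T@T[:3,3]; rw=ray@R
    s=depth if depth is not None else (z-o[2])/rw[:,2]
    return o+rw*np.reshape(s,(-1,1))
E
python3 - <<'E'
from h import *
s=r.get_state(); print(s)
for c in ['top','scene']:
    p,d=r.capture(c); cv2.imwrite(f'pics/{c}0.png',cv2.resize(p,(800,600)));np.save(c+'d.npy',d);cv2.imwrite(c+'raw.png',p)
    for q in ['knife','fork','spoon','teaspoon','box_knife','box_fork','box_spoon','box_teaspoon','mug','jar']:
        print(c,q,[(np.round(x['rect']).tolist(),round(x['score'],2)) for x in r.look_for(q,c)][:5])
E
```

```text
{'time_s': 0.0, 'joints': array([ 8.75519557e+01,  2.05911850e+01,  6.34500822e-01, -1.97408174e-02,
       -7.01377796e+01, -1.65070562e+01]), 'qd': array([-0.0191295 , -0.0103887 , -0.02578792, -0.07294613,  0.00971115,
        0.06139144]), 'joint_torque': array([ 9.17509860e-04, -5.82721531e+01,  2.93050039e+01,  6.99746042e+00,
        6.99714728e-03, -1.45507329e-04]), 'tcp_pos': array([0.21912519, 0.63791931, 0.22563225]), 'eef_rot': array([  95.3941352 ,   89.90372992, -103.56768773]), 'contact_force': array([-5.80295566e-01,  1.09409828e+00,  9.72350132e-05]), 'moment': array([0.0069908 , 0.05091014, 0.02608538]), 'gripper_width': 0.08800902030974776}
top knife [([130.0, 150.0, 142.0, 224.0], 0.91), ([155.0, 166.0, 166.0, 222.0], 0.51)]
top fork [([101.0, 158.0, 120.0, 227.0], 0.64), ([108.0, 280.0, 157.0, 316.0], 0.56)]
top spoon [([184.0, 157.0, 199.0, 232.0], 0.67)]
top teaspoon [([249.0, 223.0, 278.0, 269.0], 0.59), ([154.0, 169.0, 166.0, 220.0], 0.55)]
top box_knife [([362.0, 104.0, 407.0, 199.0], 0.86)]
top box_fork [([319.0, 105.0, 365.0, 200.0], 0.63)]
top box_spoon 
[... 352 characters left out ...]
.0], 0.78), ([142.0, 158.0, 230.0, 224.0], 0.62), ([333.0, 246.0, 381.0, 285.0], 0.58)]
scene spoon [([265.0, 198.0, 312.0, 236.0], 0.62), ([146.0, 158.0, 230.0, 221.0], 0.42)]
scene teaspoon [([251.0, 167.0, 291.0, 173.0], 0.68), ([288.0, 222.0, 332.0, 250.0], 0.65)]
scene box_knife [([94.0, 132.0, 179.0, 189.0], 0.9)]
scene box_fork [([117.0, 146.0, 201.0, 203.0], 0.75)]
scene box_spoon [([145.0, 155.0, 231.0, 220.0], 0.73), ([252.0, 261.0, 283.0, 310.0], 0.25)]
scene box_teaspoon [([168.0, 169.0, 261.0, 237.0], 0.83)]
scene mug [([183.0, 237.0, 227.0, 285.0], 0.61)]
scene jar [([252.0, 261.0, 280.0, 310.0], 0.88), ([331.0, 242.0, 385.0, 288.0], 0.48), ([145.0, 157.0, 230.0, 221.0], 0.21)]
```

View pics/top0.png

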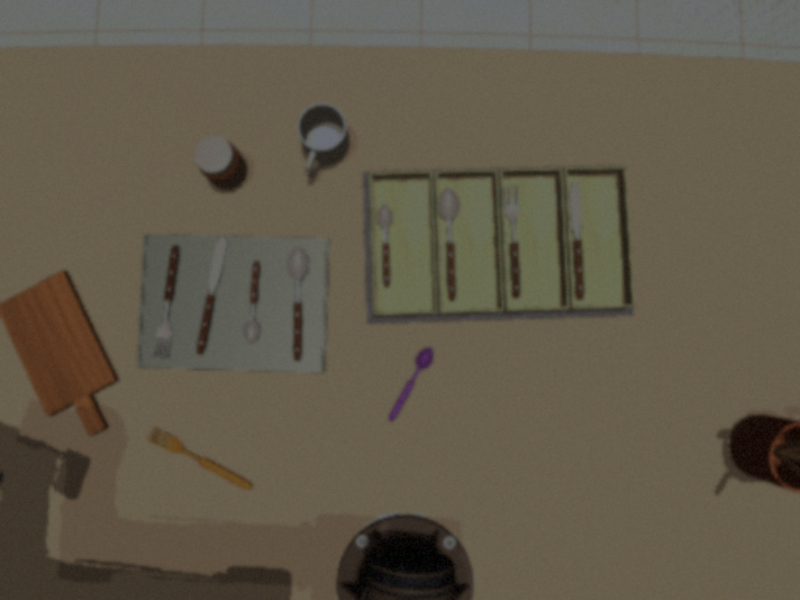

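Run:
```python
from h import *
p=cv2.imread('topraw.png'); cv2.imwrite('pics/crop.png',cv2.resize(p[95:325,90:290],(696,600*1),interpolation=cv2.INTER_CUBIC)) if 0 else cv2.imwrite('pics/crop1.png',cv2.resize(p[140:240,90:290],None,fx=4,fy=4,interpolation=cv2.INTER_CUBIC))
cv2.imwrite('pics/crop2.png',cv2.resize(p[95:210,225:415],None,fx=4.2,fy=4.2,interpolation=cv2.INTER_CUBIC))
print(K('top'))
```

```text
(array([[427.80262367,   0.        , 252.04895598],
       [  0.        , 427.80262367, 192.84561025],
       [  0.        ,   0.        ,   1.        ]]), array([-0.08142202,  0.        ,  0.        ,  0.        ,  0.        ]), array([[ 0.01793395, -0.99983571,  0.00263055,  0.01749774],
       [-0.99757625, -0.01807021, -0.06719444,  0.4812643 ],
       [ 0.06723094, -0.00141911, -0.99773643,  1.13471612],
       [ 0.        ,  0.        ,  0.        ,  1.        ]]))
```

View pics/crop1.png

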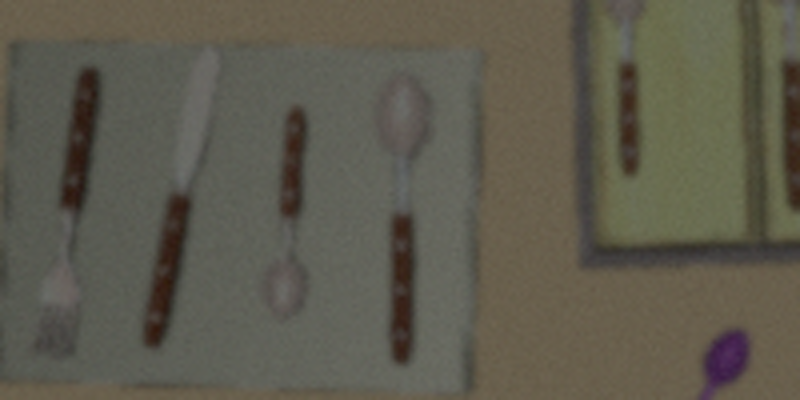

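View pics/crop2.png

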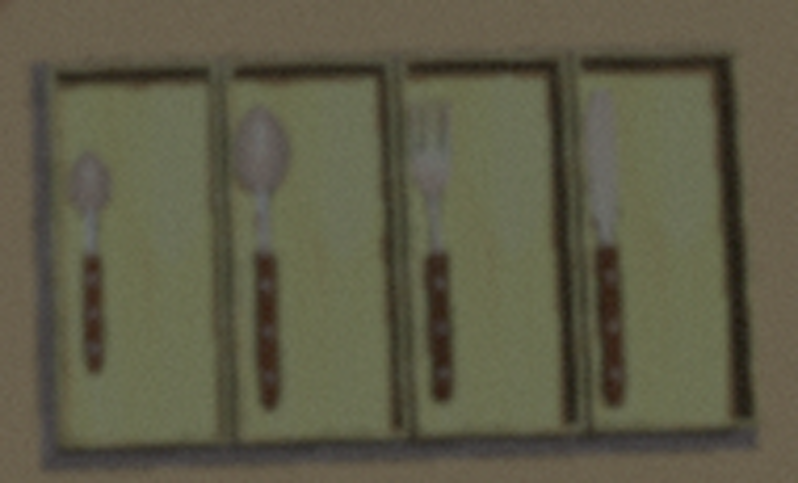

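The picture is clear. On the mat, left to right in raw top pixels, are the fork (108,192, handle far), knife (136,187, handle near), teaspoon (160,194, handle far) and spoon (191,195, handle near). The boxes, left to right, are teaspoon, spoon, fork and knife. The look-alikes to avoid are the orange fork at (130,294) and the purple teaspoon at (263,246). The fixed pieces inside the boxes are also lookalikes, but they are not on the mat. Next I measure the handles.

```bash
cat > meas.py <<'E'
from h import *
p=cv2.imread('topraw.png'); d=np.load('topd.npy')
pf=cv2.GaussianBlur(p,(3,3),0).astype(float)
m=((pf[...,2]-pf[...,0])>18)&(pf[...,2]/(pf[...,1]+1)>1.3)
n,l,st,c=cv2.connectedComponentsWithStats(m.astype(np.uint8))
for i in range(1,n):
    x,y,w,h,a=st[i]
    if a<40 or not(95<x<410 and 130<y<240): continue
    v,u=np.nonzero(l==i); dep=d[v,u]
    zz=world('top',np.c_[u,v],depth=dep)[:,2]
    P=world('top',np.c_[u,v],z=.011 if x<230 else .015)[:,:2]
    mu=P.mean(0); ax=np.linalg.svd(P-mu)[2][0]; ax*=np.sign(ax[0]); t=(P-mu)@ax
    print(st[i].tolist(),'z med %.4f'%np.median(zz),'mid',np.round(mu+ax*(t.max()+t.min())/2,4),'len %.3f'%(np.ptp(t)),'ang %.1f'%np.degrees(np.arctan2(ax[1],ax[0])))
for nm,uv in dict(mat=(175,225),table=(225,240),boxT=(265,160),boxS=(308,160),boxF=(350,160),boxK=(392,160)).items():
    q=d[uv[1]-3:uv[1]+4,uv[0]-3:uv[0]+4]; print(nm,np.round(world('top',[uv],depth=[np.median(q)]),4))
s=r.get_state(); R=Ro.from_euler('xyz',s['eef_rot'],degrees=True).as_matrix(); print(np.round(R,3))
E
python3 meas.py
```

```text
mat [[0.3905 0.2334 0.0045]]
table [[0.3525 0.0971 0.0005]]
boxT [[ 0.572  -0.0076  0.0062]]
boxS [[ 0.5743 -0.1251  0.0064]]
boxF [[ 0.5767 -0.2408  0.0062]]
boxK [[ 0.5793 -0.358   0.0058]]
[[ 0.    -0.325 -0.946]
 [-0.    -0.946  0.325]
 [-1.    -0.    -0.   ]]
```

```bash
sed -i 's/^m=.*/m=((pf[...,2]-pf[...,0])>12)\&(pf[...,2]\/(pf[...,1]+1)>1.25)/' meas.py; python3 meas.py
python3 - <<'E'
import cv2
p=cv2.imread('topraw.png'); print(p[175,105:115].tolist(), p[225,175], p[180,280:290].tolist() )
E
```

```text
[107, 158, 7, 26, 78] z med 0.0152 mid [0.5354 0.4151] len 0.069 ang -5.6
[128, 190, 9, 29, 98] z med 0.0152 mid [0.4451 0.3515] len 0.078 ang -9.4
mat [[0.3905 0.2334 0.0045]]
table [[0.3525 0.0971 0.0005]]
boxT [[ 0.572  -0.0076  0.0062]]
boxS [[ 0.5743 -0.1251  0.0064]]
boxF [[ 0.5767 -0.2408  0.0062]]
boxK [[ 0.5793 -0.358   0.0058]]
[[ 0.    -0.325 -0.946]
 [-0.    -0.946  0.325]
 [-1.    -0.    -0.   ]]
[[75, 87, 85], [67, 77, 76], [48, 55, 64], [37, 45, 58], [45, 51, 60], [32, 40, 50], [30, 37, 50], [33, 37, 44], [56, 64, 64], [75, 82, 83]] [ 93 101 101] [[52, 68, 72], [67, 86, 88], [73, 98, 100], [78, 103, 102], [76, 100, 98], [63, 85, 86], [44, 59, 68], [28, 42, 59], [27, 37, 59], [26, 43, 60]]
```

```bash
sed -i 's/^m=.*/m=(pf.max(2)<72)\&(pf[...,2]>pf[...,0]*1.18)/; s/z=.011 if/z=.014 if/' meas.py; python3 meas.py
```

```text
[367, 154, 6, 37, 186] z med 0.0163 mid [ 0.5437 -0.2926] len 0.099 ang 2.3
[105, 157, 10, 36, 222] z med 0.0147 mid [0.5244 0.4153] len 0.097 ang -5.6
[286, 156, 5, 36, 143] z med 0.0167 mid [ 0.5353 -0.0698] len 0.095 ang 3.0
[326, 156, 7, 34, 160] z med 0.0165 mid [ 0.5401 -0.1815] len 0.090 ang 3.0
[245, 162, 4, 21, 53] z med 0.0164 mid [0.5372 0.0415] len 0.054 ang 1.8
[161, 168, 6, 26, 110] z med 0.0138 mid [0.5102 0.2672] len 0.068 ang -2.3
[126, 189, 12, 38, 222] z med 0.0142 mid [0.4359 0.3522] len 0.103 ang -9.3
[188, 194, 6, 37, 178] z med 0.0152 mid [0.4265 0.1917] len 0.097 ang 0.9
[279, 199, 39, 3, 47] z med 0.0028 mid [ 0.4634 -0.098 ] len 0.103 ang -88.2
[238, 200, 38, 3, 48] z med 0.0023 mid [0.458  0.0137] len 0.099 ang -87.9
mat [[0.3905 0.2334 0.0045]]
table [[0.3525 0.0971 0.0005]]
boxT [[ 0.572  -0.0076  0.0062]]
boxS [[ 0.5743 -0.1251  0.0064]]
boxF [[ 0.5767 -0.2408  0.0062]]
boxK [[ 0.5793 -0.358   0.0058]]
[[ 0.    -0.325 -0.946]
 [-0.    -0.946  0.325]
 [-1.    -0.    -0.   ]]
```

```bash
cat > go.py <<'E'
import sys
from h import *
T=dict(kp=(.4729,.3461,-99.3),kd=(.5827,-.3353,-88),fp=(.4876,.4189,-95.6),fd=(.5786,-.2242,92),sp=(.4615,.1922,90.9),sd=(.5718,-.1126,92),tp=(.4862,.2682,87.7),td=(.5627,-.0017,-88))
s=r.get_state(); R=Ro.from_euler('xyz',s['eef_rot'],degrees=True).as_matrix()
print('t %.2f'%s['time_s'],'tcp',np.round(s['tcp_pos'],4),'j',np.round(s['joints'],1),'w %.4f'%s['gripper_width'],'F',np.round(s['contact_force'],1))
ph=np.arctan2(R[1,1],R[0,1]); print('phi %.1f'%np.degrees(ph),'tilt',np.round(R[:2,0],3))
for n in sys.argv[1:]:
    x,y,f=T[n]; f=np.radians(f); d=np.array([x,y])-s['tcp_pos'][:2]
    tn=ph-f; tn=(tn+np.pi)%(2*np.pi)-np.pi
    print(n,'turn %.3f (or %.3f)'%(tn,tn-np.sign(tn)*2*np.pi),'before turn y,z cm',np.round(100*np.array([d@[np.cos(ph),np.sin(ph)],d@[np.sin(ph),-np.cos(ph)]]),2),'after',np.round(100*np.array([d@[np.cos(f),np.sin(f)],d@[np.sin(f),-np.cos(f)]]),2))
E
python3 go.py kp
```

```text
t 1.10 tcp [0.2193 0.6384 0.2266] j [ 87.6  20.5   0.7   0.  -70.1 -16.5] w 0.0875 F [ 0.  -0.6  0.1]
phi -109.0 tilt [ 0. -0.]
kp turn -0.168 (or 6.115) before turn y,z cm [ 19.41 -33.48] after [ 24.75 -29.75]
```

```bash
python3 -m creep '[[-0.084,0,0,0,0,0,35],[-0.084,0,0,0,0,0,35],[0,0,0,1,3,-3.7,35],[0,0,0,1,3,-3.7,35],[0,0,0,1,3,-3.7,35],[0,0,0,1,3,-3.7,35],[0,0,0,1,3,-3.7,35],[0,0,0,1,3,-3.7,35]]'; python3 -m creep '[[0,0,0,1,3,-3.7,35],[0,0,0,1,3,-3.7,35],[0,0,0,0,0.75,-0.15,35],[0,0,0,0,0,0,35]]'; python3 go.py kp
```

```text
time_s: 1.9
tcp_pos: [0.4101, 0.4233, 0.1665]
eef_rot: [-113.7, 90.0, 57.0]
contact_force: [1.0, 0.6, -0.7]
gripper_width: 0.0322
time_s: 2.3
tcp_pos: [0.4733, 0.3442, 0.1464]
eef_rot: [63.0, 90.0, -126.5]
contact_force: [-0.2, 0.1, 0.5]
gripper_width: 0.0309
t 2.30 tcp [0.4733 0.3442 0.1464] j [ 55.2  15.9 -17.2  -0.  -57.   25.3] w 0.0309 F [-0.2  0.1  0.5]
phi -99.5 tilt [-0.    -0.001]
kp turn -0.003 (or 6.280) before turn y,z cm [-0.18  0.07] after [-0.18  0.07]
```

```bash
python3 -m creep '[[0,0,0,3,-0.18,0.07,35],[0,0,0,4,0,0,35],[0,0,0,3,0,0,35],[0,0,0,1,0,0,35],[0,0,0,0,0,0,35]]'; python3 go.py kp
python3 - <<'E'
from h import *
p,d=r.capture('wrist'); cv2.imwrite('pics/w1.png',p)
for q in ['knife']: print([(np.round(x['rect']).tolist(),round(x['score'],2)) for x in r.look_for(q,'wrist')])
s=r.get_state()['tcp_pos']; k,dd,T=K('wrist')
print(cv2.projectPoints(np.array([[s[0],s[1],.01]]),cv2.Rodrigues(T[:3,:3])[0],T[:3,3],k,dd)[0])
E
```

```text
time_s: 2.8
tcp_pos: [0.4715, 0.3483, 0.0357]
eef_rot: [67.6, 89.9, -121.7]
contact_force: [0.3, 1.1, 0.6]
gripper_width: 0.0307
t 2.80 tcp [0.4715 0.3483 0.0357] j [ 55.6  23.2 -23.6   0.  -43.3  25.2] w 0.0307 F [0.3 1.1 0.6]
phi -99.2 tilt [-0.001 -0.002]
kp turn 0.001 (or -6.282) before turn y,z cm [ 0.19 -0.17] after [ 0.19 -0.17]
[([239.0, 18.0, 272.0, 324.0], 0.76)]
[[[254.5319562  227.10230309]]]
```

View pics/w1.png

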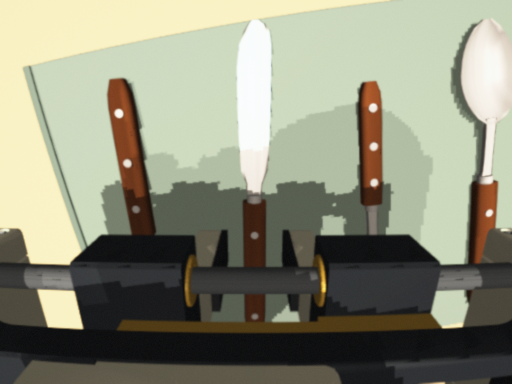

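The wrist view shows the knife handle at column 255, centred between the fingertips at 215 and 295. Its blade end is at row 200 and the grasp at row 227, so I go down and grip.

```bash
python3 -m creep '[[0,0,0,1.5,0,0,35],[0,0,0,1.45,0,0,35],[0,0,0,0,0,0,35],[0,0,0,0,0,0,5],[0,0,0,0,0,0,5],[0,0,0,0,0,0,5],[0,0,0,0,0,0,5]]' 25; python3 go.py kp
```

```text
time_s: 3.6
tcp_pos: [0.4729, 0.3486, 0.0084]
eef_rot: [-122.9, 89.9, 47.8]
contact_force: [-1.6, -0.0, 6.6]
gripper_width: 0.0145
t 3.60 tcp [0.4729 0.3486 0.0084] j [ 55.5  25.3 -24.8   0.  -39.7  25.2] w 0.0145 F [-1.6 -0.   6.6]
phi -99.3 tilt [0.001 0.002]
kp turn -0.000 (or 6.283) before turn y,z cm [ 0.24 -0.04] after [ 0.24 -0.04]
```

```bash
python3 -m creep '[[0,0,0,-2,0,0,5],[0,0,0,-4,0,0,5],[0,0,0,-4,0,0,5],[0,0,0,-4,0,0,5],[-0.1,0,0,0,0,0,5],[-0.097,0,0,0,0,0,5],[0,0,0,0,0,0,5]]'; python3 go.py kd;  python3 - <<'E'
from h import *
p,d=r.capture('wrist'); cv2.imwrite('pics/w2.png',p)
E
```

```text
time_s: 4.3
tcp_pos: [0.4722, 0.3478, 0.1477]
eef_rot: [-117.2, 89.9, 64.8]
contact_force: [0.3, -0.5, -0.2]
gripper_width: 0.0146
t 4.30 tcp [0.4722 0.3478 0.1477] j [ 55.5  15.9 -17.   -0.  -57.1  36.6] w 0.0146 F [ 0.3 -0.5 -0.2]
phi -88.0 tilt [0.    0.001]
kd turn 0.001 (or -6.283) before turn y,z cm [68.66 -8.62] after [68.65 -8.66]
```

View pics/w2.png

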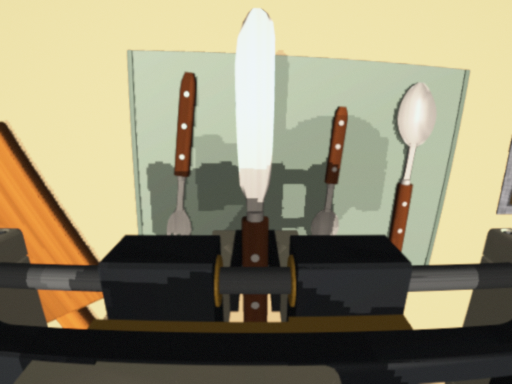

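The knife is held straight, with its blade up the middle of the view at column 255. Next I carry it to its box.

```bash
python3 -m creep '[[0,0,0,0,2,-0.3,5],[0,0,0,0,4,-0.5,5],[0,0,0,0,4,-0.5,5],[0,0,0,0,4,-0.5,5],[0,0,0,0,4,-0.5,5],[0,0,0,0,4,-0.5,5],[0,0,0,0,4,-0.5,5],[0,0,0,0,4,-0.5,5]]'; python3 -m creep '[[0,0,0,0,4,-0.5,5],[0,0,0,0,4,-0.5,5],[0,0,0,0,4,-0.5,5],[0,0,0,0,4,-0.5,5],[0,0,0,0,4,-0.5,5],[0,0,0,0,4,-0.5,5],[0,0,0,0,4,-0.5,5],[0,0,0,0,4,-0.5,5]]';  python3 -m creep '[[0,0,0,0,4,-0.5,5],[0,0,0,0,2.6,-0.4,5],[0,0,0,3,0,0,5],[0,0,0,3,0,0,5],[0,0,0,2,0,0,5],[0,0,0,0,0,0,5]]'; python3 go.py kd;  python3 - <<'E'
from h import *
p,d=r.capture('wrist'); cv2.imwrite('pics/w3.png',p)
E
```

```text
time_s: 5.15
tcp_pos: [0.5201, 0.047, 0.1469]
eef_rot: [29.0, 90.0, -149.2]
contact_force: [1.0, 0.3, -0.3]
gripper_width: 0.0145
time_s: 5.95
tcp_pos: [0.5707, -0.2713, 0.1467]
eef_rot: [-9.5, 89.9, 172.3]
contact_force: [1.0, -0.1, -0.1]
gripper_width: 0.0142
time_s: 6.55
tcp_pos: [0.5796, -0.3345, 0.0631]
eef_rot: [-20.3, 89.6, 161.5]
contact_force: [-0.2, 0.3, -0.5]
gripper_width: 0.0146
t 6.55 tcp [ 0.5796 -0.3345  0.0631] j [-13.4  27.9 -10.7  -0.  -51.8 105.2] w 0.0146 F [-0.2  0.3 -0.5]
phi -88.2 tilt [-0.007  0.002]
kd turn -0.004 (or 6.279) before turn y,z cm [ 0.09 -0.31] after [ 0.09 -0.31]
```

View pics/w3.png

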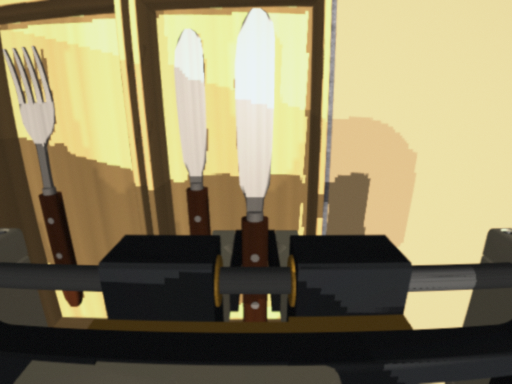

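The knife lies parallel to the fixed one, inside its box between that piece and the right wall. I lower it and release.

```bash
python3 -m creep '[[0,0,0,2,0.09,-0.3,5],[0,0,0,2,0,0,5],[0,0,0,1,0,0,5],[0,0,0,0.4,0,0,5],[0,0,0,0,0,0,5]]'; python3 go.py kd; python3 -m creep '[[0,0,0,0,0,0,25],[0,0,0,0,0,0,25],[0,0,0,-1.5,0,0,25],[0,0,0,-3,0,0,25],[0,0,0,-4,0,0,25],[0,0,0,-4,0,0,35],[0,0,0,-1.5,0,0,35],[0,0,0,0,0,0,35]]'; python3 go.py kd fp
```

```text
time_s: 7.1
tcp_pos: [0.586, -0.3358, 0.0136]
eef_rot: [128.1, 90.0, -49.9]
contact_force: [-0.8, 0.9, -0.1]
gripper_width: 0.0147
t 7.10 tcp [ 0.586  -0.3358  0.0136] j [-13.3  31.3 -12.5   0.  -46.2 105.2] w 0.0147 F [-0.8  0.9 -0.1]
phi -88.0 tilt [ 0. -0.]
kd turn -0.001 (or 6.282) before turn y,z cm [-0.06  0.32] after [-0.06  0.32]
time_s: 7.9
tcp_pos: [0.5876, -0.3363, 0.1583]
eef_rot: [158.6, 89.6, -19.4]
contact_force: [0.3, 0.2, -0.4]
gripper_width: 0.0303
t 7.90 tcp [ 0.5876 -0.3363  0.1583] j [-1.330e+01  2.310e+01 -4.700e+00  1.000e-01 -6.180e+01  1.053e+02] w 0.0303 F [ 0.3  0.2 -0.4]
phi -88.0 tilt [ 0.007 -0.002]
kd turn -0.000 (or 6.283) before turn y,z cm [-0.12  0.48] after [-0.12  0.48]
fp turn 0.132 (or -6.151) before turn y,z cm [-75.82   7.38] after [-74.19  17.32]
```

```bash
python3 -m creep '[[0,0,0,0,-3,0.4,35],[0,0,0,0,-4.5,0.4,35],[0,0,0,0,-4.5,0.4,35],[0,0,0,0,-4.5,0.4,35],[0,0,0,0,-4.5,0.4,35],[0,0,0,0,-4.5,0.4,35],[0,0,0,0,-4.5,0.4,35],[0,0,0,0,-4.5,0.4,35]]'; python3 -m creep '[[0,0,0,0,-4.5,0.4,35],[0,0,0,0,-4.5,0.4,35],[0,0,0,0,-4.5,0.4,35],[0,0,0,0,-4.5,0.5,35],[0,0,0,0,-4.5,0.5,35],[0,0,0,0,-4.5,0.5,35],[0,0,0,0,-4.5,0.5,35],[0,0,0,0,-4.5,0.5,35]]';  python3 -m creep '[[0,0,0,0,-4.5,0.5,35],[0,0,0,0,-0.8,0.1,35],[0.132,0,0,4,0,0,35],[0,0,0,4,0,0,35],[0,0,0,3.5,0,0,35],[0,0,0,0,0,0,35]]'; python3 go.py fp;  python3 - <<'E'
from h import *
p,d=r.capture('wrist'); cv2.imwrite('pics/w4.png',p)
E
```

```text
time_s: 8.7
tcp_pos: [0.541, 0.0097, 0.1529]
eef_rot: [3.7, 90.0, -174.4]
contact_force: [0.9, 0.1, -1.1]
gripper_width: 0.0309
time_s: 9.5
tcp_pos: [0.4917, 0.3681, 0.1529]
eef_rot: [43.6, 90.0, -134.4]
contact_force: [0.9, -1.2, 0.6]
gripper_width: 0.0308
time_s: 10.1
tcp_pos: [0.4822, 0.4157, 0.0328]
eef_rot: [57.3, 89.4, -128.4]
contact_force: [0.6, -0.6, 0.4]
gripper_width: 0.0306
t 10.10 tcp [0.4822 0.4157 0.0328] j [ 58.3  27.5 -16.5  -0.1 -46.6  26.1] w 0.0306 F [ 0.6 -0.6  0.4]
phi -95.7 tilt [-0.006 -0.008]
fp turn -0.001 (or 6.282) before turn y,z cm [-0.37 -0.51] after [-0.37 -0.51]
```

View pics/w4.png

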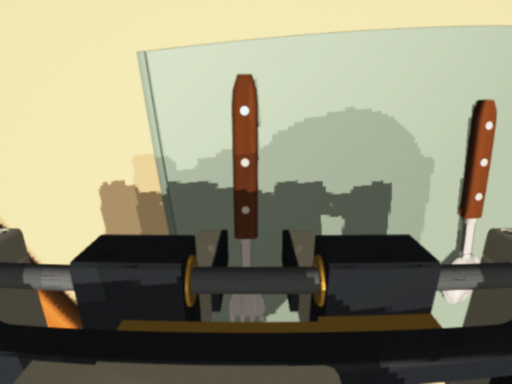

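The fork handle is at column 246 and the tool centre at 254, so it sits 4 mm left. Its head end is at row 237. This agrees with the computed correction, so I apply it and grip.

```bash
python3 -m creep '[[0,0,0,0.5,-0.37,-0.6,35],[0,0,0,1.3,0,0,35],[0,0,0,0.8,0,0,35],[0,0,0,0,0,0,35],[0,0,0,0,0,0,5],[0,0,0,0,0,0,5],[0,0,0,0,0,0,5],[0,0,0,0,0,0,5]]'; python3 go.py fp; python3 -m creep '[[0,0,0,-2,0,0,5],[0,0,0,-4,0,0,5],[0,0,0,-4,0,0,5],[0,0,0,-4,0,0,5],[0,0,0,0,0,0,5]]'; python3 go.py fd
python3 - <<'E'
from h import *
p,d=r.capture('wrist'); cv2.imwrite('pics/w5.png',p)
E
```

```text
time_s: 10.95
tcp_pos: [0.4913, 0.4227, 0.0125]
eef_rot: [-126.1, 90.0, 48.3]
contact_force: [0.1, 0.3, 2.0]
gripper_width: 0.014
t 10.95 tcp [0.4913 0.4227 0.0125] j [ 57.9  29.4 -16.4   0.  -44.2  26.5] w 0.0140 F [0.1 0.3 2. ]
phi -95.6 tilt [0. 0.]
fp turn 0.000 (or -6.283) before turn y,z cm [0.41 0.33] after [0.41 0.33]
time_s: 11.45
tcp_pos: [0.4936, 0.4251, 0.1591]
eef_rot: [-126.0, 89.4, 48.5]
contact_force: [0.0, 0.2, -1.0]
gripper_width: 0.0138
t 11.45 tcp [0.4936 0.4251 0.1591] j [ 57.9  20.7  -8.3   0.1 -60.4  26.5] w 0.0138 F [ 0.   0.2 -1. ]
phi -95.5 tilt [0.007 0.008]
fd turn 3.010 (or -3.273) before turn y,z cm [ 63.81 -14.73] after [-65.19   6.23]
```

View pics/w5.png

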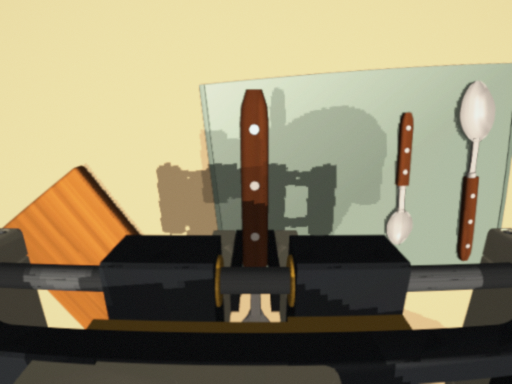

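```bash
python3 -m creep '[[0.06,0,0,0,0,0,5],[0.15,0,0,0,0,0,5],[0.15,0,0,0,0,0,5],[0.15,0,0,0,0,0,5],[0.15,0,0,0,0,0,5],[0.15,0,0,0,0,0,5],[0.15,0,0,0,0,0,5],[0.15,0,0,0,0,0,5]]'; python3 -m creep '[[0.15,0,0,0,0,0,5],[0.15,0,0,0,0,0,5],[0.15,0,0,0,0,0,5],[0.15,0,0,0,0,0,5],[0.15,0,0,0,0,0,5],[0.15,0,0,0,0,0,5],[0.15,0,0,0,0,0,5],[0.15,0,0,0,0,0,5]]';python3 -m creep '[[0.15,0,0,0,0,0,5],[0.15,0,0,0,0,0,5],[0.15,0,0,0,0,0,5],[0.15,0,0,0,0,0,5],[0.1,0,0,0,0,0,5],[0,0,0,0,0,0,5]]'; python3 go.py fd
```

```text
time_s: 12.3
tcp_pos: [0.4907, 0.422, 0.1508]
eef_rot: [116.5, 89.9, -133.1]
contact_force: [0.3, -0.2, -0.7]
gripper_width: 0.0141
time_s: 13.1
tcp_pos: [0.4907, 0.422, 0.1508]
eef_rot: [-176.3, 89.9, -134.6]
contact_force: [0.6, -0.1, -0.6]
gripper_width: 0.0139
time_s: 13.7
tcp_pos: [0.4908, 0.422, 0.1509]
eef_rot: [-135.1, 89.9, -133.2]
contact_force: [0.5, 0.1, 0.5]
gripper_width: 0.014
t 13.70 tcp [0.4908 0.422  0.1509] j [  57.9   21.1   -8.7   -0.   -60.2 -146.1] w 0.0140 F [0.5 0.1 0.5]
phi 91.8 tilt [-0.001 -0.001]
fd turn -0.003 (or 6.281) before turn y,z cm [-64.87   6.7 ] after [-64.89   6.52]
```

```bash
python3 -m creep '[[0,0,0,0,-2,0.3,5],[0,0,0,0,-4.2,0.4,5],[0,0,0,0,-4.2,0.4,5],[0,0,0,0,-4.2,0.4,5],[0,0,0,0,-4.2,0.4,5],[0,0,0,0,-4.2,0.4,5],[0,0,0,0,-4.2,0.4,5],[0,0,0,0,-4.2,0.4,5]]'; python3 -m creep '[[0,0,0,0,-4.2,0.4,5],[0,0,0,0,-4.2,0.4,5],[0,0,0,0,-4.2,0.4,5],[0,0,0,0,-4.2,0.4,5],[0,0,0,0,-4.2,0.4,5],[0,0,0,0,-4.2,0.4,5],[0,0,0,0,-4.2,0.5,5],[0,0,0,0,-4.2,0.6,5]]';  python3 -m creep '[[0,0,0,3,0,0,5],[0,0,0,3,0,0,5],[0,0,0,2,0,0,5],[0,0,0,0,0,0,5],[0,0,0,0,0,0,5]]'; python3 go.py fd;  python3 - <<'E'
from h import *
p,d=r.capture('wrist'); cv2.imwrite('pics/w6.png',p)
E
```

```text
time_s: 14.5
tcp_pos: [0.5322, 0.1074, 0.1519]
eef_rot: [-168.7, 90.0, -166.6]
contact_force: [1.1, 0.4, -0.9]
gripper_width: 0.0139
time_s: 15.3
tcp_pos: [0.5782, -0.227, 0.1517]
eef_rot: [155.7, 90.0, 157.8]
contact_force: [0.7, 0.8, -0.3]
gripper_width: 0.0142
time_s: 15.8
tcp_pos: [0.5788, -0.2253, 0.0722]
eef_rot: [-163.7, 89.9, -161.7]
contact_force: [-0.5, 0.4, -0.1]
gripper_width: 0.014
t 15.80 tcp [ 0.5788 -0.2253  0.0722] j [ -3.3  23.3 -17.1   0.  -49.6 -84.7] w 0.0140 F [-0.5  0.4 -0.1]
phi 92.0 tilt [-0.001 -0.   ]
fd turn 0.001 (or -6.283) before turn y,z cm [ 0.11 -0.01] after [ 0.11 -0.01]
```

View pics/w6.png

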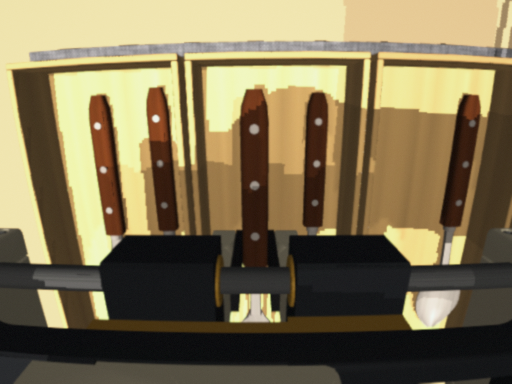

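The fork lies parallel to the fixed fork (held at column 255, fixed at 315) and well inside its box. The loose knife lies beside the fixed knife at left. I lower and release the fork.

```bash
python3 -m creep '[[0,0,0,2,0,0,5],[0,0,0,2,0,0,5],[0,0,0,1.2,0,0,5],[0,0,0,0.8,0,0,5],[0,0,0,0,0,0,5],[0,0,0,0,0,0,5]]'; python3 go.py fd; python3 -m creep '[[0,0,0,0,0,0,25],[0,0,0,0,0,0,25],[0,0,0,-1.5,0,0,25],[0,0,0,-3,0,0,25],[0,0,0,-4,0,0,25],[0,0,0,-4,0,0,35],[0,0,0,-1.5,0,0,35],[0,0,0,0,0,0,35]]'; python3 go.py sp
```

```text
time_s: 16.45
tcp_pos: [0.5799, -0.2249, 0.0132]
eef_rot: [-12.8, 89.9, -10.9]
contact_force: [-0.3, 1.3, 2.8]
gripper_width: 0.0145
t 16.45 tcp [ 0.5799 -0.2249  0.0132] j [ -3.2  27.5 -20.    0.  -42.5 -84.8] w 0.0145 F [-0.3  1.3  2.8]
phi 92.0 tilt [ 0.002 -0.   ]
fd turn -0.000 (or 6.283) before turn y,z cm [ 0.08 -0.13] after [ 0.08 -0.13]
time_s: 17.25
tcp_pos: [0.5809, -0.2253, 0.1556]
eef_rot: [-11.1, 89.7, -9.2]
contact_force: [0.6, -0.4, 0.2]
gripper_width: 0.0302
t 17.25 tcp [ 0.5809 -0.2253  0.1556] j [ -3.2  18.5 -12.    0.  -59.1 -84.8] w 0.0302 F [ 0.6 -0.4  0.2]
phi 92.0 tilt [ 0.006 -0.001]
sp turn 0.018 (or -6.265) before turn y,z cm [ 42.13 -10.51] after [ 41.93 -11.28]
```

```bash
python3 -m creep '[[0.018,0,0,0,2.1,-0.5,35],[0,0,0,0,4,-1.1,35],[0,0,0,0,4.2,-1.1,35],[0,0,0,0,4.2,-1.1,35],[0,0,0,0,4.2,-1.1,35],[0,0,0,0,4.2,-1.1,35],[0,0,0,0,4.2,-1.1,35],[0,0,0,0,4.2,-1.1,35]]'; python3 -m creep '[[0,0,0,0,4.2,-1.1,35],[0,0,0,0,4.2,-1.1,35],[0,0,0,0,2.4,-0.7,35],[0,0,0,4,0,0,35],[0,0,0,4,0,0,35],[0,0,0,3.5,0,0,35],[0,0,0,0,0,0,35],[0,0,0,0,0,0,35]]'; python3 go.py sp;  python3 - <<'E'
from h import *
p,d=r.capture('wrist'); cv2.imwrite('pics/w7.png',p)
E
```

```text
time_s: 18.05
tcp_pos: [0.4906, 0.0879, 0.1513]
eef_rot: [-158.9, 89.9, -158.0]
contact_force: [1.3, 0.2, 0.7]
gripper_width: 0.0303
time_s: 18.85
tcp_pos: [0.4609, 0.1937, 0.0368]
eef_rot: [-128.7, 89.9, -127.7]
contact_force: [0.8, -0.0, 0.6]
gripper_width: 0.0307
t 18.85 tcp [0.4609 0.1937 0.0368] j [  45.4   16.5  -34.5    0.   -39.1 -134.5] w 0.0307 F [ 0.8 -0.   0.6]
phi 90.9 tilt [-0.002 -0.002]
sp turn 0.000 (or -6.283) before turn y,z cm [-0.16  0.06] after [-0.16  0.06]
```

View pics/w7.png

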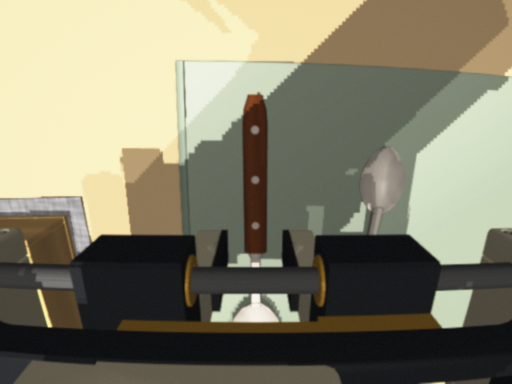

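The spoon handle is centred at column 256, with its head end at row 253, which is 13 mm ahead of the grasp. I grip it and lift.

```bash
python3 -m creep '[[0,0,0,1.2,0,0,35],[0,0,0,1.2,0,0,35],[0,0,0,0.5,0,0,35],[0,0,0,0,0,0,35],[0,0,0,0,0,0,5],[0,0,0,0,0,0,5],[0,0,0,0,0,0,5],[0,0,0,0,0,0,5]]'; python3 go.py sp; python3 -m creep '[[0,0,0,-2,0,0,5],[0,0,0,-4,0,0,5],[0,0,0,-4,0,0,5],[0,0,0,-4,0,0,5],[0,0,0,0,0,0,5],[0,0,0,0,0,0,5]]'; python3 go.py sd
```

```text
time_s: 19.7
tcp_pos: [0.4615, 0.1945, 0.0088]
eef_rot: [34.2, 89.9, 35.1]
contact_force: [-1.7, 0.3, 6.5]
gripper_width: 0.0147
t 19.70 tcp [0.4615 0.1945 0.0088] j [  45.4   19.1  -36.     0.   -34.8 -134.5] w 0.0147 F [-1.7  0.3  6.5]
phi 90.9 tilt [0.001 0.001]
sp turn 0.000 (or -6.283) before turn y,z cm [-0.23 -0.01] after [-0.23 -0.01]
time_s: 20.3
tcp_pos: [0.4613, 0.1946, 0.149]
eef_rot: [50.9, 89.8, 51.8]
contact_force: [0.4, -0.3, -1.6]
gripper_width: 0.0145
t 20.30 tcp [0.4613 0.1946 0.149 ] j [  45.4    7.9  -27.3   -0.   -54.6 -134.5] w 0.0145 F [ 0.4 -0.3 -1.6]
phi 90.9 tilt [0.002 0.002]
sd turn -0.019 (or 6.264) before turn y,z cm [-30.89  10.57] after [-31.08   9.97]
```

```bash
python3 -m creep '[[-0.019,0,0,0,0,0,5],[0,0,0,0,-2,0.7,5],[0,0,0,0,-4.2,1.3,5],[0,0,0,0,-4.2,1.3,5],[0,0,0,0,-4.2,1.3,5],[0,0,0,0,-4.2,1.3,5],[0,0,0,0,-4.2,1.3,5],[0,0,0,0,-4.2,1.3,5]]'; python3 -m creep '[[0,0,0,0,-2.5,0.8,5],[0,0,0,0,-1.4,0.7,5],[0,0,0,3,0,0,5],[0,0,0,3,0,0,5],[0,0,0,2,0,0,5],[0,0,0,0,0,0,5],[0,0,0,0,0,0,5]]'; python3 go.py sd;  python3 - <<'E'
from h import *
p,d=r.capture('wrist'); cv2.imwrite('pics/w8.png',p)
E
```

```text
time_s: 21.1
tcp_pos: [0.555, -0.0766, 0.1463]
eef_rot: [-173.4, 89.8, -171.3]
contact_force: [1.5, 1.3, -1.1]
gripper_width: 0.0147
time_s: 21.8
tcp_pos: [0.5717, -0.1129, 0.0676]
eef_rot: [-166.3, 89.9, -164.3]
contact_force: [0.2, 0.6, -0.0]
gripper_width: 0.0146
t 21.80 tcp [ 0.5717 -0.1129  0.0676] j [  8.1  20.6 -22.4   0.  -47.1 -96. ] w 0.0146 F [ 0.2  0.6 -0. ]
phi 92.1 tilt [-0.002 -0.001]
sd turn 0.001 (or -6.282) before turn y,z cm [0.03 0.01] after [0.03 0.01]
```

View pics/w8.png

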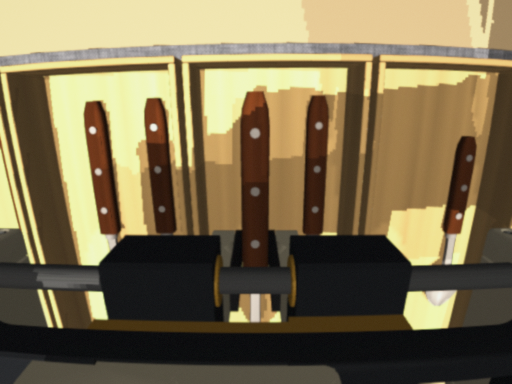

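The spoon is well placed in its box (held at column 255, fixed at 315), and the fork lies beside its fixed piece at left. I release the spoon and move to the teaspoon.

```bash
python3 -m creep '[[0,0,0,2,0,0,5],[0,0,0,2,0,0,5],[0,0,0,1.2,0,0,5],[0,0,0,0.6,0,0,5],[0,0,0,0,0,0,5],[0,0,0,0,0,0,5]]'; python3 -m creep '[[0,0,0,0,0,0,25],[0,0,0,0,0,0,25],[0,0,0,-1.5,0,0,25],[0,0,0,-3,0,0,25],[0,0,0,-4,0,0,25],[0,0,0,-4,0,0,35],[0,0,0,-1.5,0,0,35],[0,0,0,0,0,0,35]]'; python3 go.py tp
```

```text
time_s: 22.45
tcp_pos: [0.5726, -0.113, 0.0109]
eef_rot: [-0.6, 89.9, 1.4]
contact_force: [0.5, 0.5, -0.5]
gripper_width: 0.0147
time_s: 23.25
tcp_pos: [0.5737, -0.1132, 0.1536]
eef_rot: [0.5, 89.6, 2.5]
contact_force: [0.5, 0.3, -0.4]
gripper_width: 0.0303
t 23.25 tcp [ 0.5737 -0.1132  0.1536] j [  8.   15.2 -17.1   0.  -57.3 -96. ] w 0.0303 F [ 0.5  0.3 -0.4]
phi 92.0 tilt [0.006 0.   ]
tp turn 0.075 (or -6.208) before turn y,z cm [38.42 -7.41] after [ 37.76 -10.27]
```

```bash
python3 -m creep '[[0.075,0,0,0,0,0,35],[0,0,0,0,3,-0.8,35],[0,0,0,0,4.2,-1.1,35],[0,0,0,0,4.2,-1.1,35],[0,0,0,0,4.2,-1.1,35],[0,0,0,0,4.2,-1.1,35],[0,0,0,0,4.2,-1.1,35],[0,0,0,0,4.2,-1.1,35]]'; python3 -m creep '[[0,0,0,0,4.2,-1.1,35],[0,0,0,0,4.2,-1.1,35],[0,0,0,0,1.2,-0.5,35],[0,0,0,4,0,0,35],[0,0,0,4,0,0,35],[0,0,0,3.5,0,0,35],[0,0,0,0,0,0,35],[0,0,0,0,0,0,35]]'; python3 go.py tp;  python3 - <<'E'
from h import *
p,d=r.capture('wrist'); cv2.imwrite('pics/w9.png',p)
E
```

```text
time_s: 24.05
tcp_pos: [0.5082, 0.173, 0.1493]
eef_rot: [-148.9, 89.9, -151.2]
contact_force: [0.9, -0.5, -0.3]
gripper_width: 0.0307
time_s: 24.85
tcp_pos: [0.4861, 0.268, 0.0349]
eef_rot: [-119.9, 89.9, -122.2]
contact_force: [-0.2, 0.6, 1.1]
gripper_width: 0.0306
t 24.85 tcp [0.4861 0.268  0.0349] j [  49.1   20.9  -27.7    0.   -41.5 -141.4] w 0.0306 F [-0.2  0.6  1.1]
phi 87.7 tilt [-0.001 -0.002]
tp turn 0.000 (or -6.283) before turn y,z cm [0.02 0.01] after [0.02 0.01]
```

View pics/w9.png

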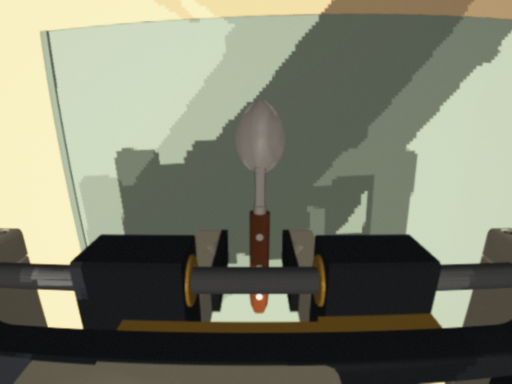

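The teaspoon handle is centred at column 260, with its head end at row 210, about 9–13 mm from the grasp. I grip, lift and turn it.

```bash
python3 -m creep '[[0,0,0,1.2,0.1,0,35],[0,0,0,1.1,0.1,0,35],[0,0,0,0.5,0,0,35],[0,0,0,0,0,0,35],[0,0,0,0,0,0,5],[0,0,0,0,0,0,5],[0,0,0,0,0,0,5],[0,0,0,0,0,0,5]]'; python3 -m creep '[[0,0,0,-2,0,0,5],[0,0,0,-4,0,0,5],[0,0,0,-4,0,0,5],[0,0,0,-4,0,0,5],[0,0,0,0,0,0,5],[-0.06,0,0,0,0,0,5],[-0.15,0,0,0,0,0,5],[-0.15,0,0,0,0,0,5]]'; python3 -m creep '[[-0.15,0,0,0,0,0,5],[-0.15,0,0,0,0,0,5],[-0.15,0,0,0,0,0,5],[-0.15,0,0,0,0,0,5],[-0.15,0,0,0,0,0,5],[-0.15,0,0,0,0,0,5],[-0.15,0,0,0,0,0,5],[-0.15,0,0,0,0,0,5]]'; python3 -m creep '[[-0.15,0,0,0,0,0,5],[-0.15,0,0,0,0,0,5],[-0.15,0,0,0,0,0,5],[-0.15,0,0,0,0,0,5],[-0.15,0,0,0,0,0,5],[-0.15,0,0,0,0,0,5],[-0.15,0,0,0,0,0,5],[-0.15,0,0,0,0,0,5]]'; python3 -m creep '[[-0.15,0,0,0,0,0,5],[-0.15,0,0,0,0,0,5],[-0.15,0,0,0,0,0,5],[0,0,0,0,0,0,5],[0,0,0,0,0,0,5]]'; python3 go.py td
```

```text
time_s: 25.7
tcp_pos: [0.4864, 0.2708, 0.0074]
eef_rot: [46.9, 90.0, 44.6]
contact_force: [-0.1, -0.3, 1.4]
gripper_width: 0.0128
time_s: 26.5
tcp_pos: [0.486, 0.2705, 0.1469]
eef_rot: [98.9, 90.0, 117.6]
contact_force: [0.3, 0.3, 0.1]
gripper_width: 0.0124
time_s: 27.3
tcp_pos: [0.486, 0.2704, 0.1467]
eef_rot: [119.3, 90.0, -153.3]
contact_force: [0.2, -1.3, -0.7]
gripper_width: 0.0123
time_s: 28.1
tcp_pos: [0.486, 0.2704, 0.1467]
eef_rot: [54.2, 90.0, -149.6]
contact_force: [0.2, -0.1, -0.9]
gripper_width: 0.0128
time_s: 28.6
tcp_pos: [0.486, 0.2705, 0.1468]
eef_rot: [24.9, 90.0, -153.7]
contact_force: [-0.4, -0.4, 0.1]
gripper_width: 0.0126
t 28.60 tcp [0.486  0.2705 0.1468] j [ 49.3  13.3 -20.8  -0.  -56.   42.1] w 0.0126 F [-0.4 -0.4  0.1]
phi -88.6 tilt [-0. -0.]
td turn -0.011 (or 6.272) before turn y,z cm [27.39 -7.02] after [27.47 -6.71]
```

```bash
python3 -m creep '[[-0.011,0,0,0,0,0,5],[0,0,0,0,2.3,-0.7,5],[0,0,0,0,4.2,-1,5],[0,0,0,0,4.2,-1,5],[0,0,0,0,4.2,-1,5],[0,0,0,0,4.2,-1,5],[0,0,0,0,4.2,-1,5]]'; python3 -m creep '[[0,0,0,0,4.2,-1,5],[0,0,0,3,0,0,5],[0,0,0,3,0,0,5],[0,0,0,2,0,0,5],[0,0,0,0,0,0,5],[0,0,0,0,0,0,5]]'; python3 go.py td;  python3 - <<'E'
from h import *
p,d=r.capture('wrist'); cv2.imwrite('pics/w10.png',p)
E
```

```text
time_s: 29.3
tcp_pos: [0.5526, 0.0384, 0.1472]
eef_rot: [-164.2, 90.0, 18.0]
contact_force: [1.3, 1.0, 0.3]
gripper_width: 0.0127
time_s: 29.9
tcp_pos: [0.5642, -0.0016, 0.0673]
eef_rot: [49.6, 90.0, -128.2]
contact_force: [-0.1, -0.1, 0.5]
gripper_width: 0.0123
t 29.90 tcp [ 0.5642 -0.0016  0.0673] j [ 19.7  19.1 -24.9   0.  -46.1  72.5] w 0.0123 F [-0.1 -0.1  0.5]
phi -87.8 tilt [-0. -0.]
td turn 0.004 (or -6.280) before turn y,z cm [0.01 0.15] after [0.01 0.15]
```

View pics/w10.png

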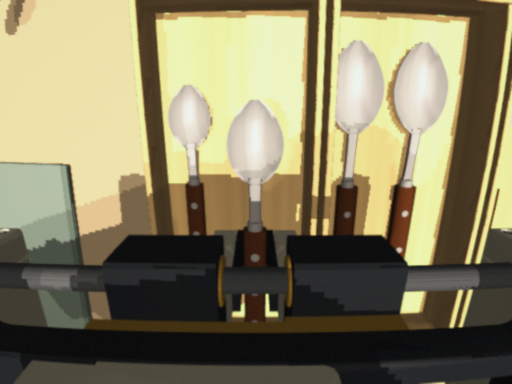

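The teaspoon is level and face up, in its box beside the fixed one (held at column 255, fixed at 193). The spoon at right lies flat and parallel. I lower it, release, move clear and check everything from above.

```bash
python3 -m creep '[[0,0,0,2,0,0.4,5],[0,0,0,2,0,0,5],[0,0,0,1.2,0,0,5],[0,0,0,0.6,0,0,5],[0,0,0,0,0,0,5],[0,0,0,0,0,0,5]]'; python3 -m creep '[[0,0,0,0,0,0,25],[0,0,0,0,0,0,25],[0,0,0,-1.5,0,0,25],[0,0,0,-3,0,0,25],[0,0,0,-4,0,0,25],[0,0,0,-4,0,0,35],[0,0,0,-4,0,0,35],[0,0,0,-4,0,0,35]]'; python3 -m creep '[[0,0,0,0,-4,4,35],[0,0,0,0,-4,4,35],[0,0,0,0,-4,4,35],[0,0,0,0,-4,2,35],[0,0,0,0,-4,0,35],[0,0,0,0,-4,0,35],[0,0,0,0,0,0,35],[0,0,0,0,0,0,35]]'; cp topraw.png top0raw.png
python3 - <<'E'
from h import *
p,d=r.capture('top'); cv2.imwrite('topraw.png',p); np.save('topd.npy',d)
cv2.imwrite('pics/final.png',cv2.resize(p[60:215,110:415],None,fx=2.6,fy=2.6,interpolation=cv2.INTER_CUBIC))
for q in ['mug','jar']: print(q,[np.round(x['rect'],1).tolist() for x in r.look_for(q,'top')][:2])
E
python3 meas.py; python3 go.py
```

```text
time_s: 30.55
tcp_pos: [0.5607, -0.0015, 0.0099]
eef_rot: [-170.5, 89.9, 11.8]
contact_force: [0.3, -0.0, 0.7]
gripper_width: 0.0128
time_s: 31.35
tcp_pos: [0.5597, -0.0018, 0.2162]
eef_rot: [-162.2, 90.0, 20.1]
contact_force: [1.3, 0.3, 0.2]
gripper_width: 0.0302
time_s: 32.15
tcp_pos: [0.4247, 0.2199, 0.214]
eef_rot: [30.6, 90.0, -147.1]
contact_force: [0.4, 0.2, 0.4]
gripper_width: 0.031
mug [[190.2, 68.0, 224.6, 116.0]]
jar [[124.2, 88.1, 158.3, 120.9]]
[383, 153, 5, 35, 99] z med 0.0170 mid [ 0.5501 -0.3347] len 0.093 ang 1.9
[367, 154, 5, 37, 102] z med 0.0163 mid [ 0.5438 -0.292 ] len 0.099 ang 2.7
[327, 156, 5, 34, 109] z med 0.0170 mid [ 0.5401 -0.1815] len 0.090 ang 3.4
[343, 156, 5, 27, 105] z med 0.0175 mid [ 0.5505 -0.2244] len 0.071 ang 2.7
[207, 208, 2, 29, 49] z med 0.0056 mid [0.4005 0.1442] len 0.075 ang 0.6
[137, 237, 50, 43, 874] z med 0.0006 mid [0.3167 0.2684] len 0.153 ang -42.9
mat [[0.3939 0.1803 0.3041]]
table [[3.525e-01 9.710e-02 3.000e-04]]
boxT [[ 0.5715 -0.0075  0.0099]]
boxS [[ 0.5743 -0.1252  0.0063]]
boxF [[ 0.5766 -0.2407  0.0068]]
boxK [[ 0.5793 -0.3579  0.0061]]
[[-0.     0.038 -0.999]
 [-0.    -0.999 -0.038]
 [-1.     0.     0.   ]]
t 32.30 tcp [0.425  0.2184 0.2141] j [ 50.9   2.2 -24.4  -0.  -63.4  41.3] w 0.0308 F [ 0.5 -0.8  0.2]
phi -87.8 tilt [-0. -0.]
```

View pics/final.png

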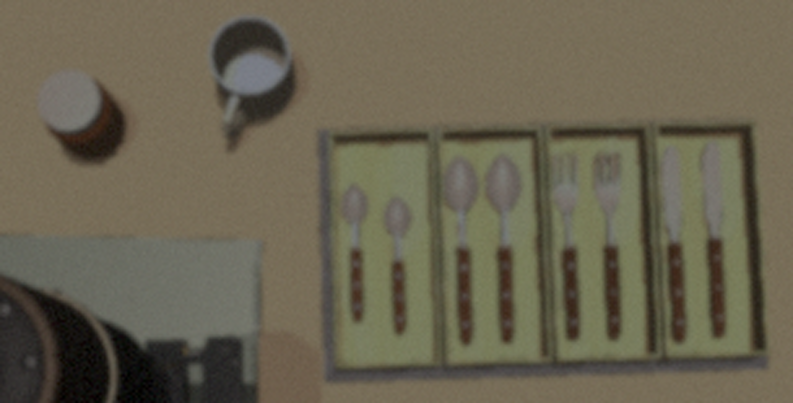

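```bash
python3 -c "
from plant import r
print(r.close_job())"
```

```text
the job is handed in; nothing more can be done
None
```

I put the knife, fork, table spoon and teaspoon into the boxes of their own kind and handed the job in at about 32 s of the 99 s allowed.

**Final top picture:** Each loose piece lies beside its fixed twin, parallel to it, face up and with its handle at the near end. The fork and the teaspoon had to be turned half round to get there.

**Measured checks:**
- **Knife and fork:** they measure about 43 mm from the fixed piece, as planned. They are parallel to it within about 1°, and their handle tops are at the same height within 1 mm. The knife sits about 5 mm further along its box than the fixed one, within the limit.
- **Spoon and teaspoon:** the colour measurement did not pick out their handles in the last picture, so I judged these two by eye. The tool positions at release were also within a few millimetres of plan.
- **Mug and jar:** they show where they stood at the start, within a few pixels of detector noise.
- **Arm:** clear of everything and touching nothing. The largest force I read was about 7 N, while gripping on the mat.

The knife was let go a few millimetres above the box floor, but it settled flat.

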